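Open the worn-tip scrap pot for the shift

TASK

The scrap pot for worn welding tips has been emptied and is to be opened for use again, with its slotted lid in and its dust cap off; the two lids, hooked together, stand on the bench. Take the pair by the black handle of the cap, lower it gently onto the pot so that the slotted inner lid is fully seated with its two ears in the rim notches, then turn the cap anticlockwise until its handle lies in line with the ears and lift the cap off alone, leaving the inner lid seated and undisturbed. Finish while still holding the cap upright and still in the air, its underside 8 cm or more above the inner lid, and leave the other things on the bench where they are.

Things in the scene. Friction and masses are not known exactly. Their poses are not given: they have to be found in the camera images.
- pot_rim (a point): Centre of the scrap pot's mouth, level with its rim (100 mm above the bench). Round grey steel can, 112 mm outside, 104 mm inside diameter, empty, screwed to the bench. The rim has two notches on opposite sides, 20 mm wide, 11 mm deep. x axis: level, through both notches (either way round is the same); z up.
- inner_lid: Inner lid, bright steel, 0.2 to 0.33 kg, no handle. Origin: its centre, on the underside of its flange (114 mm diameter, 4 mm thick), which rests on the pot's rim: seated means origin at pot_rim. Below it a round chamfered spigot, 97 mm diameter, 22 mm deep, goes into the pot's mouth; on the bench the lid stands on this. x axis: through its two ears; z up.
- inner_ear (a point): Outer end of one of the inner lid's two equal ears, 68 mm out from the lid's centre along its x; the other is opposite. Ears are 12 mm wide, stick out 11 mm past the cap and reach 8 mm below the flange's underside. They drop into the pot's rim notches (either ear in either notch), 4 mm to spare each side, and keep the lid from turning.
- inner_slot (a point): Centre of the inner lid's drop slot, on the flange's top face, 4 mm above the lid's origin (hidden under the cap at the start). The slot is 56 mm long along the lid's x axis, the line of the ears, and 24 mm wide. Pins under the lid stop the cap's turn 2 to 3 degrees past the line of the ears.
- cap_handle (a point): Centre of the black bar handle on the cap (outer lid): 56 mm long, 14 wide, 38 high. x axis along its length; z up. Cap: steel disc, 114 mm diameter, 0.19 to 0.3 kg; top face 19 mm and underside 27 mm below this point. Resting on the inner lid this point is 31 mm above that lid's origin, with 2.5 mm sideways play. At the start the handle lies 60 to 75 degrees clockwise (from above) of the ears.
- hook_bar (a point): Middle of the underside of the hook bar, on a stem below the cap, 39.5 mm below cap_handle: 44 x 12 x 6 mm, parallel to the handle. With the handle across the ears it hooks under the inner lid: raising the cap lifts both after 2.5 mm slack (only friction resists turning). With the handle in line with the ears, within 8 degrees, it passes up through the slot and the cap comes off alone.
- disc_stand: Bystander: stack of 125 mm grinding discs on a steel spindle stand 100 mm high. Origin at the centre of its foot.
- marker_cup: Bystander: dark steel cup, 72 mm diameter, 95 mm high, with markers and rods sticking up to 150 mm. Origin at the centre of its foot.
- gas_nozzle: Bystander: small copper gas nozzle with a brass collar, 28 mm diameter, 62 mm high, standing on end. Origin at the centre of its foot.
- wire_brush: Bystander: wooden wire brush lying bristles down, 220 mm along its x, 30 mm wide and high. Origin under its middle.
Not all that is in view belongs to the job. What is shaped like the part that bears cap_handle but orange is not meant.

How it is judged:
By the outcome, as a careful person would: the job done as asked, in the order asked, and still so for the second after the job is handed in, while the arm keeps its last pose, push and grip.
It also fails if it takes over 50 s, if anything falls off the work surface, if the arm or the gripper's body presses on something with over 40 N, if the wrist force passes 120 N, or if a joint passes its speed limit or range.

ROBOT

A 6-joint arm with a two-finger parallel gripper is mounted at the origin on the work surface. World frame = base frame: x ahead of the robot, y to its left, z up, the work surface at z = 0. Lengths are in m, angles in rad, forces in N, time in s.
With the tool pointing down it reaches from about 0.325 to 0.775 m from the base axis. Payload 5.5 kg.
Tool frame: the origin (TCP) lies midway between the tips of the shut fingers; the grasp point (between the pads) lies r.tcp_to_grasp behind it (r.tcp_to_grasp is the distance from the TCP to the grasp point, in m); z points along the fingers, x is the direction in which the jaws open and shut, and the axes are right-handed (so a half turn about z gives the same grasp; the last joint's range is limited). The gripper opens to 85 mm and grips with 20 to 120 N. Pads are 22 mm wide; open, the fingers measure 114 mm over their backs; the gripper's body (76 mm by 85 mm) begins 54 mm behind the grasp point. The pads swing forward as they close: fully open they stand 13 mm farther back than shut.
Start: joints at [-1.159, 0.091, 1.231, -0, 1.82, -0.057], TCP at [0.271, -0.535, 0.231] pointing down, gripper open.
Joint ranges: [-2.87, 2.87], [-0.86, 2.18], [0.17, 2.46], [-1.51, 4.65], [0.06, 2.69], [-2.65, 2.65]. Speed limits (rad/s): [2.57, 2.57, 3.01, 3.14, 3.14, 3.14].

INTERFACE

Orientations are given as a unit quaternion [w, x, y, z].
In Python, from workcell import monitor, vision, workorder, models, r gives the robot as it stands.
- The arm moves only by the tool servo_tool, never from a script. Its argument "series" is a list that holds one entry, the list of rows, each a list of 7 numbers: the turn, a rotation vector about the tool's x, y, z in degrees, then the shift along the tool's x, y, z in cm, then the closure in counts, from 0 (fully open) to 255 (shut). In form: [[[wx, wy, wz, tx, ty, tz, claw], ...]]. A call has 1 to 20 rows; each row is the pose to reach, as a shift and turn from the pose measured when the call began, along the tool's axes at that moment; what a row does not reach only later rows make up. A row lasts 1/12 s, in which the tool goes at most 41.7 mm and 7.16 degrees, less where a joint would pass 70% of its speed; a pose out of reach is approached as far as the arm can. A call with a gripper value outside its range is refused whole. The fingers move at their own pace and stop on an object; "force" is the grip in N (left out, the last holds). Time passes only in rows, so rows that repeat a pose let the fingers close. It gives the time, the measured TCP pose, the force and the opening at its end, in the units of the state.
- monitor.get_state(): the state, without advancing time (a new reading comes with each control period).
- vision.read_camera(name): name is "scene" or "top" or "wrist"; returns (picture, depth): 400x640x3 uint8, red, green, blue; 400x640 float32, m along the optical axis (not along the pixel's ray), 0 where there is no reading.
- vision.calibration(name): a dict with "fov_y" (degrees; the focal length in pixels is half the picture's height over the tangent of half this angle, whatever the lens; pixels are square), "cx", "cy" (the principal point, pixels), "k1" (the pictures are not rectified: a ray, as slopes to the right and down, at radius r is drawn at 1 + k1 r^2 times it, then the intrinsics apply), "pose" (4x4, takes a point from camera to world coordinates); the wrist camera has in their place "mount" (4x4, takes a point from camera to tool coordinates, whose origin is the TCP and whose axes are the tool frame's). Camera axes: x right, y up, looking along -z (the intrinsics and any distortion apply to the point x, -y, -z); pixel columns grow to the right and rows downward; lengths in m; the calibration is good to about 2 mm. A picture is of the moment at which its call begins: read the wrist's pose just before it. calibration takes no time and is no camera call.
- workorder.close_job(): hands the job in, once; it reports no verdict.
Trained networks look in the newest picture that a camera, given by its name, has taken for a name from the list of things; names that differ only in an ending like _2 or _b are one class to them, and where a whole thing is asked for, a point or a joint stands for the part that bears it (a point fixed in the world has none). Each returns a list of dicts, best first, with "score" (0 to 1); they miss things now and then, are a little off and sometimes report something else, mostly with a low value. They report only what shows in the picture. A call takes as long as a camera call. They do not tell look-alikes from the thing itself.
- models.cut_out(camera, thing): "mask" (400x640 bool, what is visible of it) and "point" ([column, row] in pixels, amid what is visible of it).
- models.spot_point(camera, thing): "point" ([column, row] in pixels: a listed point, or the origin of a listed thing).
The state is a dict: "time": time; "qpos": joint angles; "joint_velocities": joint speeds; "joint_torque": joint torques, N m; "tool_pos": TCP position; "eef_rot": TCP orientation; "force": force on the tool from outside, world axes, zero at the start; "torque": the same for the moment, N m; "gripper_width": finger opening in m.
Only numpy, scipy, OpenCV 4.12 (cv2) and the standard library are available. Lean on these libraries where they do the work, as an engineer would, in place of code of your own. Each camera call takes 0.05 s, during which the arm holds its last target.

## Working session

There is one attempt and no reset: what is moved stays moved. The work goes in short steps, Python scripts to look and compute and a tool call to move; the robot and the scene stay as the last step left them, time stands still between calls to the robot, and variables do not carry over. Pictures are saved under pics/ and viewed, and the job is handed in when it is done.

Besides the shell and the picture viewer there is one more tool, called after ">>>" as name(argument=value, ...) on one line, values as JSON. servo_tool: Moves the arm, as the interface text tells. Its arguments: {"type":"object","properties":{"series":{"type":"array"},"force":{"type":"number"}},"required":["series"]}

```bash
mkdir -p pics; ls
cat > h.py <<'E'
import numpy as np, cv2
from workcell import monitor, vision, workorder, models, r
from scipy.spatial.transform import Rotation as R
def rot(q): return R.from_quat([q[1],q[2],q[3],q[0]]).as_matrix()
def campose(name,st=None):
    c=vision.calibration(name)
    if name!='wrist': return c,np.array(c['pose'])
    T=np.eye(4);T[:3,:3]=rot(st['eef_rot']);T[:3,3]=st['tool_pos']
    return c,T@np.array(c['mount'])
def K(c):
    f=200/np.tan(np.radians(c['fov_y'])/2); return f
def ray(c,uv):
    f=K(c);uv=np.atleast_2d(uv).astype(float)
    d=(uv-[c['cx'],c['cy']])/f; s=d.copy()
    for _ in range(20): s=d/(1+c['k1']*(s**2).sum(1,keepdims=True))
    return np.c_[s[:,0],-s[:,1],-np.ones(len(s))]
def onplane(c,T,uv,z):
    d=ray(c,uv)@T[:3,:3].T; o=T[:3,3]; t=(z-o[2])/d[:,2]; return o+d*t[:,None]
def bydepth(c,T,uv,dep):
    return T[:3,3]+(ray(c,uv)*np.atleast_1d(dep)[:,None])@T[:3,:3].T
def proj(c,T,P):
    P=np.atleast_2d(P); p=(P-T[:3,3])@T[:3,:3]; s=np.c_[p[:,0],-p[:,1]]/(-p[:,2:3])
    s=s*(1+c['k1']*(s**2).sum(1,keepdims=True)); return s*K(c)+[c['cx'],c['cy']]
def save(n,im): cv2.imwrite('pics/'+n,im[:,:,::-1])
E
python3 - <<'E'
from h import *
print(monitor.get_state(), r.tcp_to_grasp)
for n in ['scene','top','wrist']:
    st=monitor.get_state()
    im,d=vision.read_camera(n); save(n+'0.png',im); np.save(n+'0.npy',d)
    c,T=campose(n,st); print(n,c)
    for th in ['pot_rim','inner_lid','inner_ear','cap_handle']:
        for o in models.spot_point(n,th)[:3]:
            u,v=o['point']; u=int(round(u));v=int(round(v))
            print(n,th,round(o['score'],2),u,v, bydepth(c,T,o['point'],d[v,u]).round(3) if 0<=v<400 and 0<=u<640 else '')
E
```

```text
pics
{'time': 0.0, 'qpos': array([-1.15868225e+00,  9.18713862e-02,  1.23191421e+00, -1.42781803e-05,
        1.81982698e+00, -5.66606828e-02]), 'joint_velocities': array([ 0.00103919,  0.00027574,  0.00016326,  0.00108506, -0.00057312,
       -0.00093505]), 'joint_torque': array([ 5.16468481e-05, -4.58734488e+01, -4.18016982e+01, -5.14717016e-07,
        1.18395727e-02, -9.23452205e-06]), 'tool_pos': array([ 0.27097109, -0.53499062,  0.2301274 ]), 'eef_rot': array([-5.70962115e-04,  8.51994410e-01, -5.23549907e-01, -8.33107721e-04]), 'force': array([ 0.51681757, -0.50776806,  0.37670632]), 'torque': array([ 0.08046456,  0.01608815, -0.01846152]), 'gripper_width': 0.08524268460581202} 0.0187
scene {'fov_y': 49.420988480520585, 'cx': 316.8120266859973, 'cy': 206.1001391306521, 'k1': -0.07558511884008924, 'pose': array([[-0.8512216 , -0.31852342,  0.41709067,  1.07986945],
       [ 0.52458286, -0.49322062,  0.69393533,  0.84447579],
       [-0.01531694,  0.80949136,  0.58693197,  0.79680601],
       [ 0.        ,  0.        ,  0.        ,  1.        ]])}
scene pot_rim 0.79 292 177 [[ 0
[... 663 characters left out ...]
   ,  0.        ,  1.        ]])}
top pot_rim 0.76 382 190 [[ 0.602 -0.163  0.001]]
top cap_handle 0.97 288 211 [[0.504 0.116 0.069]]
top cap_handle 0.81 294 270 [[0.34  0.083 0.058]]
top cap_handle 0.62 228 197 [[0.533 0.296 0.057]]
wrist {'fov_y': 63.932707343212485, 'cx': 322.94577514013764, 'cy': 192.76663521664133, 'k1': -0.00859790235620572, 'mount': array([[ 9.99999132e-01, -7.94753227e-04, -1.05118179e-03,
        -8.78407723e-04],
       [-1.07376278e-03, -9.53835868e-01, -3.00326463e-01,
        -7.54680488e-02],
       [-7.63969472e-04,  3.00327331e-01, -9.53835893e-01,
        -1.43432896e-01],
       [ 0.00000000e+00,  0.00000000e+00,  0.00000000e+00,
         1.00000000e+00]])}
```

View pics/scene0.png

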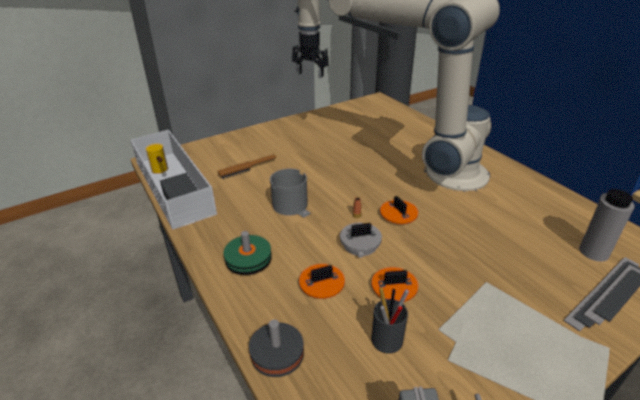

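View pics/top0.png

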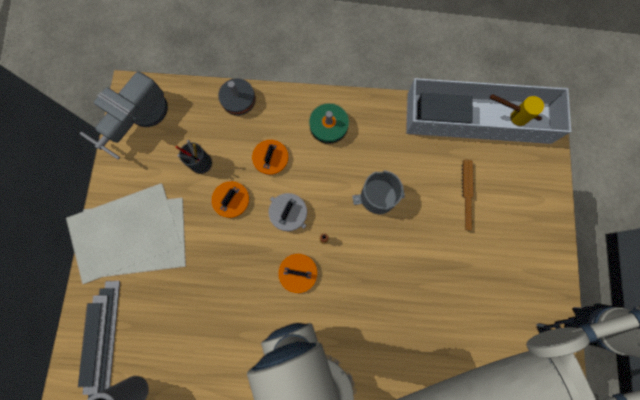

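The grey pair is at (288,211) in the top view, with the pot at (382,192). The orange caps are decoys. Next I'll get wrist views of the pot and then the pair.

```bash
cat >> h.py <<'E'
def row(pos,yaw):
    """row to bring TCP to pos with tool down and tool x at yaw deg"""
    st=monitor.get_state(); A=rot(st['eef_rot']); p=np.array(st['tool_pos'])
    y=np.radians(yaw); x=np.array([np.cos(y),np.sin(y),0]); z=np.array([0,0,-1.])
    B=np.c_[x,np.cross(z,x),z]
    w=np.degrees(R.from_matrix(A.T@B).as_rotvec()); t=A.T@(np.array(pos)-p)*100
    return np.r_[w,t].round(2)
def info():
    st=monitor.get_state(); A=rot(st['eef_rot'])
    print('t',round(st['time'],2),'p',st['tool_pos'].round(4),'yaw',np.degrees(np.arctan2(A[1,0],A[0,0])).round(2),'tz',A[:,2].round(4),'F',st['force'].round(1),'T',st['torque'].round(2),'w',round(st['gripper_width'],4),'q6',st['qpos'][5].round(2))
    return st
E
python3 - <<'E'
from h import *
info()
c,T=campose('top'); print(onplane(c,T,[382,190],.1), onplane(c,T,[[288,211],[283,220],[293,203]],.05))
print(row([.56,-.17,.29],-63));
E
```

```text
t 0.75 p [ 0.2711 -0.5353  0.2313] yaw -63.14 tz [ 0.e+00 -1.e-04 -1.e+00] F [ 0.3  0.1 -0.3] T [-0.02 -0.    0.02] w 0.0855 q6 -0.06
[[ 0.5791012 -0.149388   0.1      ]] [[0.50726141 0.116581   0.05      ]
 [0.4795665  0.12860937 0.05      ]
 [0.53224978 0.10414412 0.05      ]]
[-0.000e+00 -1.000e-02 -1.400e-01 -1.953e+01 -4.228e+01 -5.870e+00]
```

>>> servo_tool(series=[[[0,0,0,-19.5,-42.3,-5.9,0],[0,0,0,-19.5,-42.3,-5.9,0],[0,0,0,-19.5,-42.3,-5.9,0],[0,0,0,-19.5,-42.3,-5.9,0],[0,0,0,-19.5,-42.3,-5.9,0],[0,0,0,-19.5,-42.3,-5.9,0],[0,0,0,-19.5,-42.3,-5.9,0],[0,0,0,-19.5,-42.3,-5.9,0],[0,0,0,-19.5,-42.3,-5.9,0],[0,0,0,-19.5,-42.3,-5.9,0],[0,0,0,-19.5,-42.3,-5.9,0],[0,0,0,-19.5,-42.3,-5.9,0],[0,0,0,-19.5,-42.3,-5.9,0],[0,0,0,-19.5,-42.3,-5.9,0],[0,0,0,-19.5,-42.3,-5.9,0]]])

```text
time: 2.0
tool_pos: [0.5597, -0.1712, 0.2901]
eef_rot: [0.0, 0.852, -0.524, -0.0]
force: [0.1, -0.3, -0.4]
gripper_width: 0.0852
```

Run:
```python
from h import *
st=info()
im,d=vision.read_camera('wrist'); save('w1.png',im); np.savez('w1.npz',im=im,d=d,p=st['tool_pos'],q=st['eef_rot'])
for o in models.spot_point('wrist','pot_rim')[:2]: print(o); c,T=campose('wrist',st); print(onplane(c,T,o['point'],.1))
```

```text
t 2.0 p [ 0.5597 -0.1712  0.2901] yaw -63.2 tz [-6.e-04 -5.e-04 -1.e+00] F [ 0.1 -0.3 -0.4] T [ 0.02 -0.02  0.03] w 0.0852 q6 0.75
{'point': [312.2, 138.5], 'score': 0.78}
[[ 0.58057379 -0.14764564  0.1       ]]
{'point': [489.0, 202.6], 'score': 0.36}
[[ 0.60568676 -0.35308862  0.1       ]]
```

View pics/w1.png

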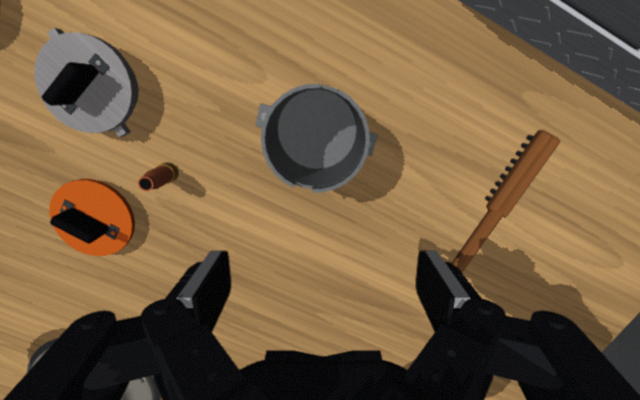

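Run:
```python
from h import *
a=np.load('w1.npz'); st=dict(tool_pos=a['p'],eef_rot=a['q']); c,T=campose('wrist',st)
im=a['im'];d=a['d']
cv2.imwrite('pics/w1z.png',cv2.resize(im[70:210,230:400,::-1],None,fx=4.5,fy=4,interpolation=cv2.INTER_CUBIC))
vv,uu=np.mgrid[0:400,0:640]; m=(d>0); uv=np.c_[uu[m],vv[m]]
P=bydepth(c,T,uv,d[m])
c0=np.array([.5806,-.1476])
s=(np.linalg.norm(P[:,:2]-c0,axis=1)<.08)&(P[:,2]>.094)&(P[:,2]<.115)
Q=P[s]
from scipy.optimize import least_squares
f=least_squares(lambda x:np.hypot(Q[:,0]-x[0],Q[:,1]-x[1])-x[2],[*c0,.054],loss='soft_l1',f_scale=.002); print(f.x,len(Q),np.median(Q[:,2]))
cc=f.x[:2]
# top-view rectified at z=.1
n=400;g=(np.arange(n)-n/2)*.0004
X,Y=np.meshgrid(g,g); W=np.c_[(cc[0]-Y.ravel()),(cc[1]-X.ravel()),np.full(n*n,.1)]
uvp=proj(c,T,W).astype(np.float32).reshape(n,n,2)
rc=cv2.remap(im,uvp[...,0],uvp[...,1],cv2.INTER_CUBIC); save('rect1.png',cv2.resize(rc,(600,600)))
ang=np.arange(0,360,6)
th=np.degrees(np.arctan2(Q[:,1]-cc[1],Q[:,0]-cc[0]))%360
h,_=np.histogram(th,bins=np.arange(0,361,6)); print(h)
# brightness around the rim
for a_ in range(0,360,6):pass
```

```text
[ 0.58048047 -0.15026635  0.05375757] 1403 0.10055014365834997
[ 9  0  0  8 23 23 28 24 25 26 27 27 27 27 27 26 27 28 29 26 28 29 25 28
 27 28 25 27 30 27 10  0  0  6 25 25 30 26 27 28 28 25 28 25 28 25 27 25
 25 24 27 26 26 26 26 26 25 24 25 24]
```

View pics/rect1.png

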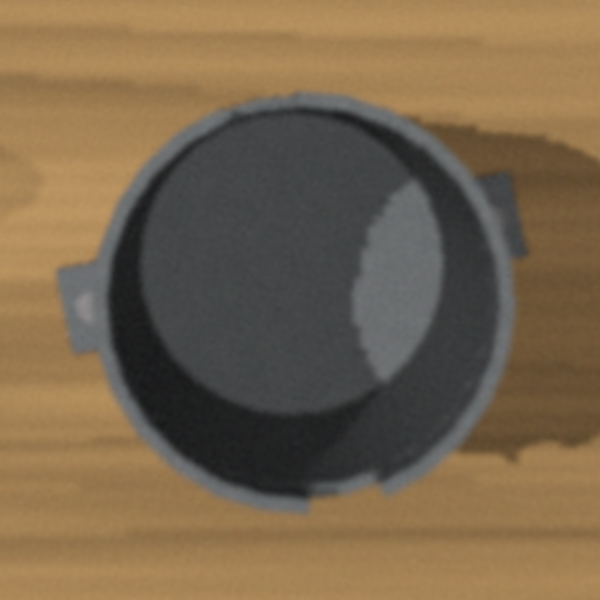

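View pics/w1z.png

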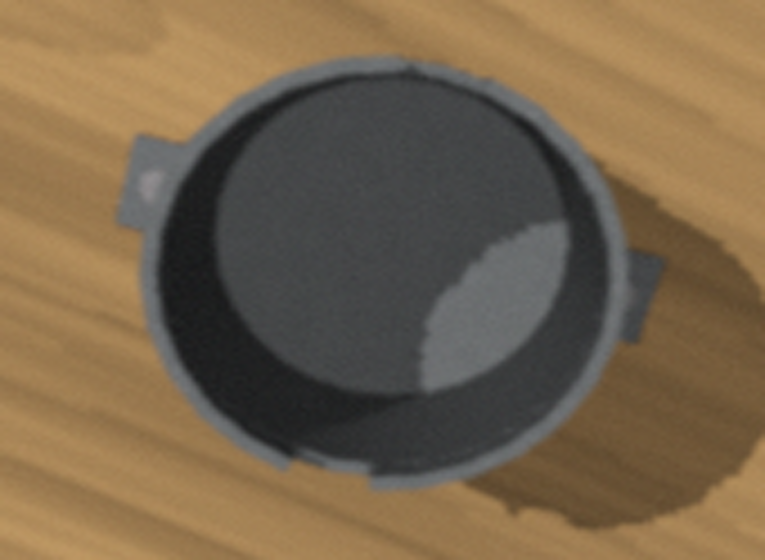

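Run:
```python
from h import *
a=np.load('w1.npz'); st=dict(tool_pos=a['p'],eef_rot=a['q']); c,T=campose('wrist',st)
cv2.imwrite('pics/w1l.png',cv2.resize(a['im'][10:160,10:160,::-1],(600,600),interpolation=cv2.INTER_CUBIC))
E=onplane(c,T,[[54,32],[123,133]],.022); print(E, E.mean(0), np.degrees(np.arctan2(*(E[1]-E[0])[1::-1])),np.linalg.norm(E[1]-E[0]))
H=onplane(c,T,[[41,83],[82,54]],.0); print(H)
```

```text
[[0.5449616  0.17444367 0.022     ]
 [0.46724696 0.06820361 0.022     ]] [0.50610428 0.12132364 0.022     ] -126.1854811542242 0.13163022090570606
[[0.47318231 0.19243932 0.        ]
 [0.53125904 0.15353116 0.        ]]
```

View pics/w1l.png

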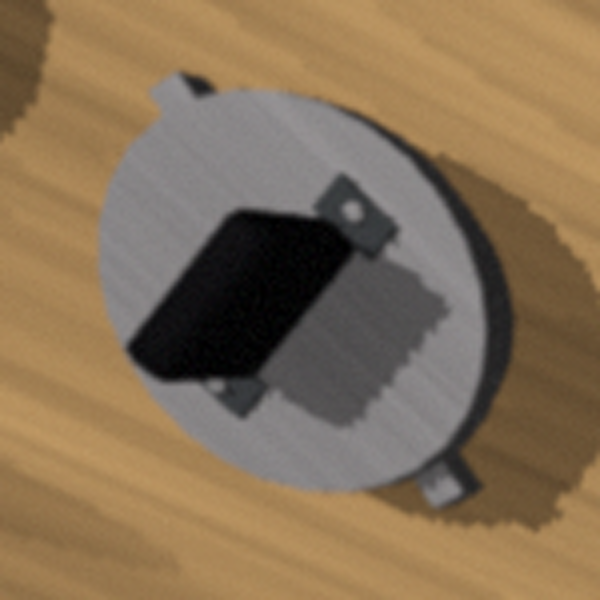

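Run:
```python
from h import *
print(row([.470,.134,.26],68)); print(row([.470,.134,.26],8))
```

```text
[ 2.0000e-02  3.0000e-02 -1.3126e+02 -3.1320e+01 -5.7600e+00  3.0100e+00]
[ 3.000e-02  1.000e-02 -7.126e+01 -3.132e+01 -5.760e+00  3.010e+00]
```

>>> servo_tool(series=[[[0,0,-131.3,-31.3,-5.8,3,0],[0,0,-131.3,-31.3,-5.8,3,0],[0,0,-131.3,-31.3,-5.8,3,0],[0,0,-131.3,-31.3,-5.8,3,0],[0,0,-131.3,-31.3,-5.8,3,0],[0,0,-131.3,-31.3,-5.8,3,0],[0,0,-131.3,-31.3,-5.8,3,0],[0,0,-131.3,-31.3,-5.8,3,0],[0,0,-131.3,-31.3,-5.8,3,0],[0,0,-131.3,-31.3,-5.8,3,0],[0,0,-131.3,-31.3,-5.8,3,0],[0,0,-131.3,-31.3,-5.8,3,0],[0,0,-131.3,-31.3,-5.8,3,0],[0,0,-131.3,-31.3,-5.8,3,0],[0,0,-131.3,-31.3,-5.8,3,0],[0,0,-131.3,-31.3,-5.8,3,0],[0,0,-131.3,-31.3,-5.8,3,0],[0,0,-131.3,-31.3,-5.8,3,0],[0,0,-131.3,-31.3,-5.8,3,0],[0,0,-131.3,-31.3,-5.8,3,0]]])

```text
time: 3.77
tool_pos: [0.4706, 0.1327, 0.2602]
eef_rot: [0.0, 0.829, 0.559, -0.0]
force: [-0.1, 0.4, -0.2]
gripper_width: 0.0854
```

Run:
```python
from h import *
st=info()
im,d=vision.read_camera('wrist'); save('w2.png',im); np.savez('w2.npz',im=im,d=d,p=st['tool_pos'],q=st['eef_rot'])
c,T=campose('wrist',st)
for n,z in [('cap_handle',.053),('inner_ear',.022)]:
  for o in models.spot_point('wrist',n)[:3]: print(n,o, onplane(c,T,o['point'],z))
vv,uu=np.mgrid[0:400,0:640]; m=(d>0); P=bydepth(c,T,np.c_[uu[m],vv[m]],d[m]); uv=np.c_[uu[m],vv[m]]
near=np.hypot(P[:,0]-.506,P[:,1]-.119)<.06
s=near&(P[:,2]>.064); Q=P[s]; print('handle top',len(Q),np.median(Q[:,2]))
(rc)=cv2.minAreaRect((Q[:,:2]*1e4).astype(np.float32)); print(rc)
s=near&(P[:,2]>.03)&(P[:,2]<.04); D=P[s]; print('cap top z',np.median(D[:,2]), D[:,:2].mean(0), D[:,:2].min(0),D[:,:2].max(0), cv2.minEnclosingCircle((D[:,:2]*1e4).astype(np.float32)))
```

```text
t 3.77 p [0.4706 0.1327 0.2602] yaw 67.99 tz [-0.e+00 -5.e-04 -1.e+00] F [-0.1  0.4 -0.2] T [0.01 0.02 0.03] w 0.0854 q6 -0.98
cap_handle {'point': [327.7, 198.0], 'score': 0.94} [[0.50819285 0.12278107 0.053     ]]
cap_handle {'point': [424.9, 288.3], 'score': 0.89} [[0.66637578 0.19249943 0.053     ]]
cap_handle {'point': [224.5, 56.5], 'score': 0.78} [[0.32860563 0.08162396 0.053     ]]
inner_ear {'point': [325.0, 185.7], 'score': 0.69} [[0.50175891 0.1221739  0.022     ]]
inner_ear {'point': [34.7, 362.8], 'score': 0.53} [[ 0.59694546 -0.3909478   0.022     ]]
inner_ear {'point': [379.7, 200.0], 'score': 0.47} [[0.54483919 0.17902299 0.022     ]]
handle top 10307 0.3409190948931652
((4821.91796875, 1317.593994140625), (842.7379760742188, 792.3765869140625), 20.496322631835938)
cap top z 0.034826341863230026 [0.50264742 0.12248561] [0.44916413 0.06500633] [0.56250911 0.17785055] ((5059.97021484375, 1214.478515625), 571.3903198242188)
```

View pics/w2.png

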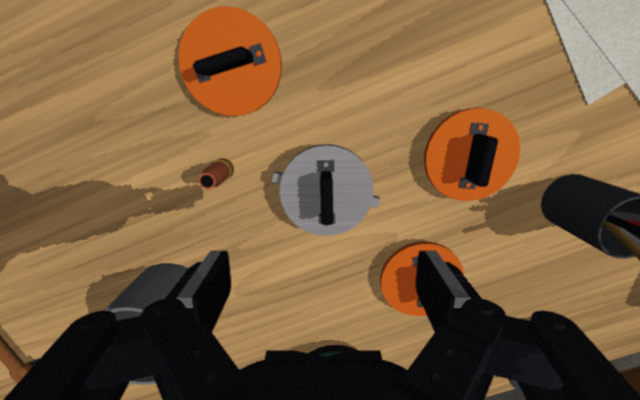

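Run:
```python
from h import *
a=np.load('w2.npz'); st=dict(tool_pos=a['p'],eef_rot=a['q']); c,T=campose('wrist',st); im=a['im'];d=a['d']
vv,uu=np.mgrid[0:400,0:640]; m=(d>0); P=bydepth(c,T,np.c_[uu[m],vv[m]],d[m])
near=np.hypot(P[:,0]-.506,P[:,1]-.1214)<.05
for lo in (.045,.06,.066):
  Q=P[near&(P[:,2]>lo)&(P[:,2]<.08)]; r_=cv2.minAreaRect((Q[:,:2]*1e4).astype(np.float32)); u,s,vt=np.linalg.svd(Q[:,:2]-Q[:,:2].mean(0),full_matrices=False)
  print(len(Q),Q.mean(0),np.median(Q[:,2]),r_,np.degrees(np.arctan2(vt[0,1],vt[0,0]))%180-180)
# rect at ear level z=.026
n=400
for nm,z in (('ear',.026),('top',.072)):
  g=(np.arange(n)-n/2)*.0004; X,Y=np.meshgrid(g,g)
  W=np.c_[.506-Y.ravel(),.1214-X.ravel(),np.full(n*n,z)]; uvp=proj(c,T,W).astype(np.float32).reshape(n,n,2)
  save('rect2%s.png'%nm,cv2.resize(cv2.remap(im,uvp[...,0],uvp[...,1],cv2.INTER_CUBIC),(600,600)))
```

```text
658 [0.50210959 0.12281652 0.07054801] 0.07210369400613797 ((5052.43212890625, 1216.112548828125), (140.17832946777344, 550.2622680664062), 69.61274719238281) -20.44741170301856
619 [0.50347471 0.12227971 0.07170177] 0.07217997579370744 ((5052.43212890625, 1216.112548828125), (140.17832946777344, 550.2622680664062), 69.61274719238281) -20.308629303108404
602 [0.50413486 0.12206729 0.07195548] 0.07220414713410617 ((5052.63916015625, 1216.0467529296875), (139.8376922607422, 549.7134399414062), 69.54714965820312) -20.488374603422074
```

View pics/rect2ear.png

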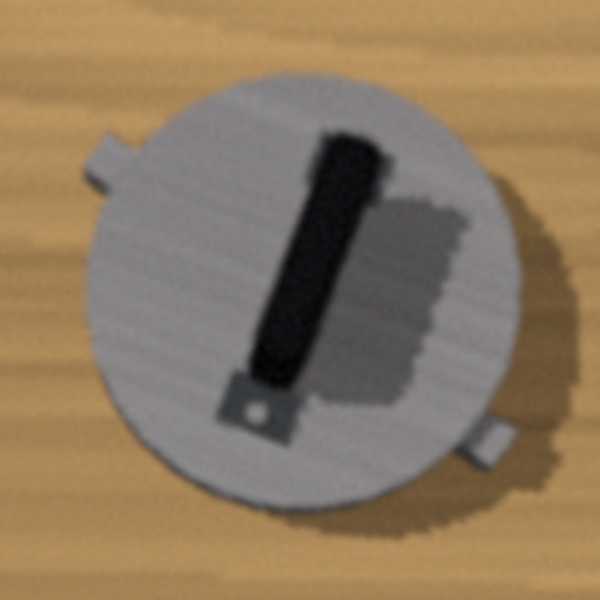

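View pics/rect2top.png

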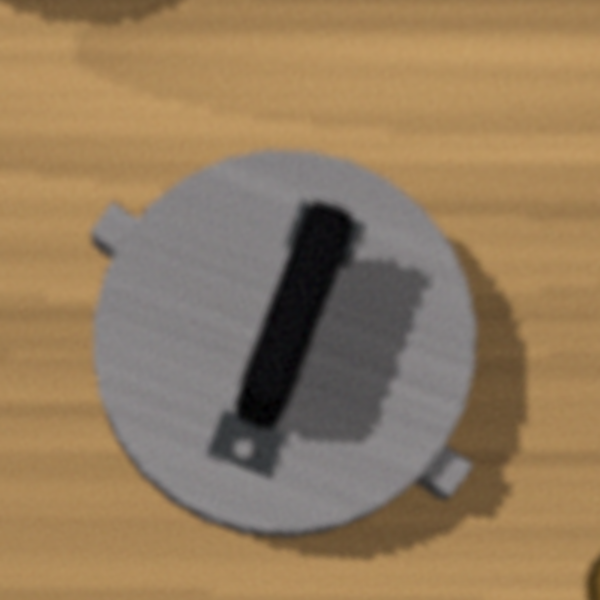

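Run:
```python
from h import *
print(row([.5055,.1215,.12],69.6)); print(row([.5055,.1215,.0395],69.6))
```

```text
[ 0.    0.02 -1.74  0.23  3.68 14.02]
[ 0.000e+00  2.000e-02 -1.740e+00  2.400e-01  3.680e+00  2.207e+01]
```

>>> servo_tool(series=[[[0,0,-1.7,0.2,3.7,14,0],[0,0,-1.7,0.2,3.7,14,0],[0,0,-1.7,0.2,3.7,14,0],[0,0,-1.7,0.2,3.7,14,0],[0,0,-1.7,0.2,3.7,16,0],[0,0,-1.7,0.2,3.7,18,0],[0,0,-1.7,0.2,3.7,20,0],[0,0,-1.7,0.2,3.7,21.5,0],[0,0,-1.7,0.2,3.7,22,0],[0,0,-1.7,0.2,3.7,22.1,0],[0,0,-1.7,0.2,3.7,22.1,0]]], force=60)

```text
time: 4.83
tool_pos: [0.5057, 0.121, 0.0396]
eef_rot: [0.0, 0.822, 0.57, -0.0]
force: [0.4, 0.8, -0.1]
gripper_width: 0.0852
```

Run:
```python
from h import *
st=info()
im,d=vision.read_camera('wrist'); save('w3.png',im)
```

```text
t 4.83 p [0.5057 0.121  0.0396] yaw 69.52 tz [ 1.e-04 -3.e-04 -1.e+00] F [ 0.4  0.8 -0.1] T [ 0.02 -0.    0.04] w 0.0852 q6 -1.04
```

View pics/w3.png

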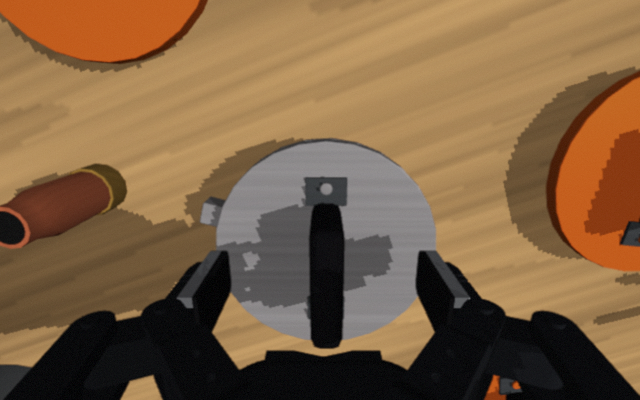

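Handle at about (326,275), centred between the pads, which sit at columns 215 and 432. Closing now.

>>> servo_tool(series=[[[0,0,0,0,0,0,255],[0,0,0,0,0,0,255],[0,0,0,0,0,0,255],[0,0,0,0,0,0,255],[0,0,0,0,0,0,255],[0,0,0,0,0,0,255],[0,0,0,0,0,0,255],[0,0,0,0,0,0,255],[0,0,0,0,0,0,255],[0,0,0,0,0,0,255],[0,0,0,0,0,0,255],[0,0,0,0,0,0,255]]], force=60)

```text
time: 5.88
tool_pos: [0.5064, 0.1211, 0.0408]
eef_rot: [0.001, 0.821, 0.57, 0.001]
force: [-0.7, 1.3, 3.2]
gripper_width: 0.013
```

Run:
```python
from h import *
st=info()
im,d=vision.read_camera('wrist'); save('w4.png',im)
```

```text
t 5.88 p [0.5064 0.1211 0.0408] yaw 69.53 tz [ 2.1e-03  1.0e-04 -1.0e+00] F [-0.7  1.3  3.2] T [ 0.11  0.09 -0.02] w 0.013 q6 -1.04
```

View pics/w4.png

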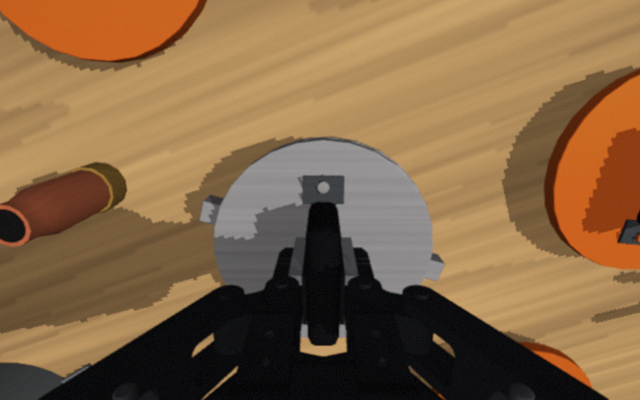

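```bash
cat >> h.py <<'E'
from scipy.optimize import least_squares
def rimfit(im,c,T,cc,z=.1,ok=lambda a:True):
    """outer-rim edge fit: saturation change wood->grey on radial profiles, outside in"""
    hsv=cv2.cvtColor(cv2.GaussianBlur(im,(3,3),.6),cv2.COLOR_RGB2HSV)[...,1].astype(np.float32)
    cc=np.array(cc)
    for it in range(3):
        A=np.radians(np.arange(0,360,3)); rr=np.arange(.048,.066,.0003); pts=[]
        for a in A:
            if not ok(np.degrees(a)): continue
            W=np.c_[cc[0]+rr*np.cos(a),cc[1]+rr*np.sin(a),np.full(len(rr),z)]
            uv=proj(c,T,W).astype(np.float32)
            s=cv2.remap(hsv,uv[:,:1],uv[:,1:],cv2.INTER_LINEAR).ravel()
            g=np.gradient(s); k=g.argmax()
            if g[k]>3: pts.append([*W[k,:2],np.degrees(a),rr[k]])
        pts=np.array(pts)
        f=least_squares(lambda x:np.hypot(pts[:,0]-x[0],pts[:,1]-x[1])-.056,cc,loss='soft_l1',f_scale=.0007)
        cc=f.x
    return cc,pts,f
E
python3 - <<'E'
from h import *
a=np.load('w1.npz'); st=dict(tool_pos=a['p'],eef_rot=a['q']); c,T=campose('wrist',st)
cc,pts,f=rimfit(a['im'],c,T,[.5805,-.1503]); print(cc,len(pts)); res=np.hypot(pts[:,0]-cc[0],pts[:,1]-cc[1])-.056
print(np.c_[pts[:,2],res*1e3].round(1)[::2].tolist())
im=cv2.imread('pics/top0.png')[:,:,::-1]; c,T=campose('top'); cc,pts,f=rimfit(im,c,T,[.5805,-.1503]); print('top',cc,len(pts),np.median(abs(f.fun)))
im=cv2.imread('pics/scene0.png')[:,:,::-1]; c,T=campose('scene'); cc,pts,f=rimfit(im,c,T,[.5805,-.1503]); print('scene',cc,len(pts),np.median(abs(f.fun)))
E
```

```text
[ 0.58250551 -0.15003625] 120
[[0.0, -0.5], [6.0, -1.1], [12.0, -0.8], [18.0, -0.8], [24.0, 0.1], [30.0, 0.1], [36.0, -0.2], [42.0, 0.1], [48.0, 0.1], [54.0, -0.2], [60.0, -0.2], [66.0, -0.5], [72.0, -0.2], [78.0, 0.4], [84.0, 10.0], [90.0, 8.2], [96.0, 7.6], [102.0, 7.0], [108.0, 0.1], [114.0, 0.4], [120.0, 0.1], [126.0, -0.2], [132.0, 0.4], [138.0, 0.4], [144.0, 0.1], [150.0, -0.2], [156.0, 0.7], [162.0, -0.2], [168.0, 0.4], [174.0, 0.1], [180.0, 0.4], [186.0, -4.1], [192.0, -3.5], [198.0, -4.4], [204.0, -0.2], [210.0, -0.2], [216.0, 0.4], [222.0, 0.1], [228.0, 0.7], [234.0, 0.1], [240.0, 0.1], [246.0, -0.2], [252.0, -0.2], [258.0, 0.4], [264.0, -0.2], [270.0, 0.1], [276.0, -0.2], [282.0, 4.0], [288.0, 4.9], [294.0, 6.1], [300.0, 7.9], [306.0, 1.0], [312.0, 0.1], [318.0, 0.1], [324.0, 0.4], [330.0, 0.1], [336.0, -0.5], [342.0, -0.5], [348.0, 0.4], [354.0, -0.2]]
top [ 0.58015698 -0.15201776] 96 0.0011862193359589053
scene [ 0.58736464 -0.14117716] 61 0.002393900921516791
```

>>> servo_tool(series=[[[0,0,0,0,0,-0.5,255],[0,0,0,0,0,-1,255],[0,0,0,0,0,-2,255],[0,0,0,0,0,-4,255],[0,0,0,0,0,-6,255],[0,0,0,0,0,-9,255],[0,0,0,0,0,-12,255],[0,0,0,0,0,-14,255],[0,0,0,0,0,-16,255],[0,0,0,0,0,-16,255]]])

```text
time: 6.77
tool_pos: [0.5074, 0.1213, 0.2061]
eef_rot: [0.002, 0.821, 0.57, 0.004]
force: [0.4, -0.4, -3.3]
gripper_width: 0.013
```

Run:
```python
from h import *
st=info()
im,d=vision.read_camera('wrist'); save('w5.png',im)
im,d=vision.read_camera('scene'); save('s5.png',im)
print(row([.635,-.26,.20],27.5))
```

```text
t 6.77 p [0.5074 0.1213 0.2061] yaw 69.53 tz [ 0.0094  0.0012 -1.    ] F [ 0.4 -0.4 -3.3] T [ 0.05 -0.06  0.04] w 0.013 q6 -1.04
[  0.12  -0.11  42.03 -31.2   25.4    0.11]
```

View pics/w5.png

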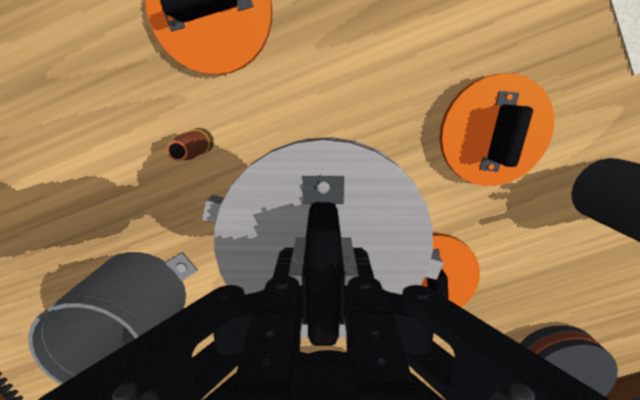

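View pics/s5.png

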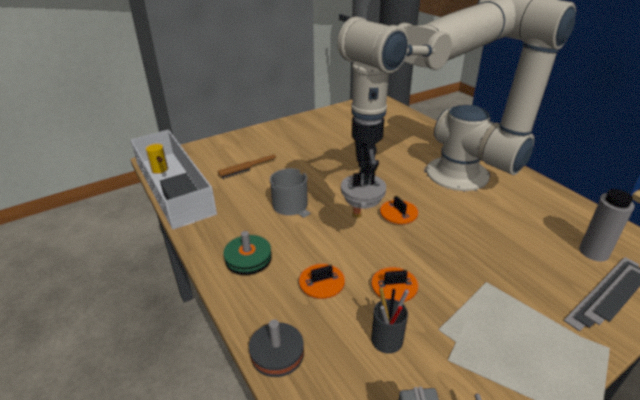

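>>> servo_tool(series=[[[0,0,3,-2,1.6,0,255],[0,0,7,-5,4,0,255],[0,0,12,-8,6.5,0.1,255],[0,0,17,-11,9,0.1,255],[0,0,21,-14,11.5,0.1,255],[0,0,25,-17,14,0.1,255],[0,0,29,-20,16.5,0.1,255],[0,0,33,-23,19,0.1,255],[0,0,37,-26,21.5,0.1,255],[0.1,-0.1,40,-29,23.8,0.1,255],[0.1,-0.1,42,-30.5,25,0.1,255],[0.1,-0.1,42,-31.2,25.4,0.1,255],[0.1,-0.1,42,-31.2,25.4,0.1,255],[0.1,-0.1,42,-31.2,25.4,0.1,255]]])

```text
time: 8.03
tool_pos: [0.6344, -0.2593, 0.1978]
eef_rot: [-0.002, 0.971, 0.238, -0.001]
force: [0.6, -0.4, -5.6]
gripper_width: 0.0133
```

Run:
```python
from h import *
st=info()
im,d=vision.read_camera('wrist'); save('w6.png',im); np.savez('w6.npz',im=im,d=d,p=st['tool_pos'],q=st['eef_rot'])
c,T=campose('wrist',st)
for o in models.spot_point('wrist','pot_rim')[:1]: print(o, onplane(c,T,o['point'],.1))
```

```text
t 8.03 p [ 0.6344 -0.2593  0.1978] yaw 27.57 tz [-0.003   0.0024 -1.    ] F [ 0.6 -0.4 -5.6] T [ 0.02 -0.03  0.06] w 0.0133 q6 -0.92
```

View pics/w6.png

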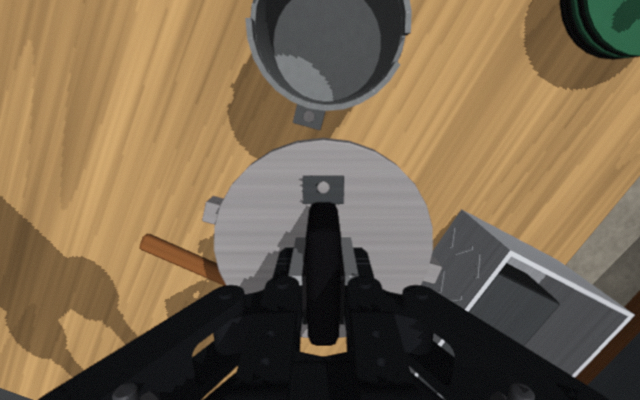

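Run:
```python
from h import *
a=np.load('w6.npz'); st=dict(tool_pos=a['p'],eef_rot=a['q']); c,T=campose('wrist',st); im=a['im']; d=a['d']
def ok(an):
    p=proj(c,T,[[.5815+.06*np.cos(np.radians(an)),-.1505+.06*np.sin(np.radians(an)),.1]])[0]
    return p[1]>3 and p[1]<130 and min(abs((an-12.4+180)%180),180-abs((an-12.4)%180))>14
cc,pts,f=rimfit(im,c,T,[.5815,-.1505],ok=ok); print(cc,len(pts)); print(np.c_[pts[:,2],f.fun*1e3].round(1).tolist())
vv,uu=np.mgrid[0:400,0:640]; m=(d>0); P=bydepth(c,T,np.c_[uu[m],vv[m]],d[m])
s=(np.hypot(P[:,0]-.581,P[:,1]+.15)<.07)&(P[:,2]>.096)&(P[:,2]<.106); Q=P[s]
g=least_squares(lambda x:np.hypot(Q[:,0]-x[0],Q[:,1]-x[1])-.054,[.581,-.15],loss='soft_l1',f_scale=.002); print('depth',g.x,np.median(Q[:,2]),len(Q))
th=np.degrees(np.arctan2(Q[:,1]-g.x[1],Q[:,0]-g.x[0]))%360; h,_=np.histogram(th,bins=np.arange(0,361,4)); print(h)
# held cap: ear points at origin height: z = tcp-.0188-.0025 (+4 top)
z=st['tool_pos'][2]-.0213+.004
E=onplane(c,T,[[206,207],[440,269]],z); print('ears',E,E.mean(0),np.degrees(np.arctan2(*(E[1]-E[0])[1::-1]))%180,np.linalg.norm(E[1]-E[0]))
# cap disc by depth
zc=st['tool_pos'][2]-.0068
s=(np.hypot(P[:,0]-.634,P[:,1]+.259)<.062)&(abs(P[:,2]-zc)<.004); D=P[s]; print('cap',np.median(D[:,2])-st['tool_pos'][2],len(D))
cv2.imwrite('pics/w6z.png',cv2.resize(im[180:300,190:460,::-1],None,fx=2.9,fy=2.9,interpolation=cv2.INTER_CUBIC))
```

```text
[ 0.57994876 -0.15108295] 51
[[27.0, 0.4], [30.0, 0.1], [33.0, 0.1], [36.0, 0.4], [39.0, 0.4], [207.0, 0.1], [210.0, -0.5], [213.0, 0.1], [216.0, -0.2], [219.0, -0.2], [222.0, -0.2], [225.0, -0.5], [228.0, 0.1], [231.0, 0.4], [234.0, -0.2], [237.0, -0.2], [240.0, 0.1], [243.0, 0.1], [246.0, 0.1], [249.0, 0.1], [252.0, 0.1], [255.0, 0.1], [258.0, 0.1], [261.0, 0.1], [264.0, -0.2], [267.0, 0.1], [270.0, 0.1], [273.0, -0.2], [276.0, 9.1], [294.0, 6.4], [297.0, 0.1], [300.0, 0.1], [303.0, -0.2], [306.0, 0.1], [309.0, -0.2], [312.0, -0.2], [315.0, -0.2], [318.0, -0.5], [321.0, -0.2], [324.0, -0.2], [327.0, -0.5], [330.0, -0.2], [333.0, 0.1], [336.0, 0.1], [339.0, 0.1], [342.0, -0.2], [345.0, -0.2], [348.0, 0.1], [351.0, -0.2], [354.0, 0.1], [357.0, -0.2]]
depth [ 0.57975011 -0.15055527] 0.10071933091614893 1631
[12  0  0  0  0 30 45 43 49 47 48  2  0  0  0  0  0  0  0  0  0  0  0  0
  0  0  0  0  0  0  0  0  0  0  0  0  0  0  0  0  0  0  0  0  0  0  0  0
  0  0  9 44 44 46 41 40 40 34 38 36 36 36 33 34 33 34 32 32 31 31 32 30
 32 30 29 30 32 31 31 32 32 33 33 34 35 33 34 35 37 36]
ears [[ 0.56911782 -0.27202852  0.1804866 ]
 [ 0.700847   -0.24527491  0.1804866 ]] [ 0.63498241 -0.25865171  0.1804866 ] 11.48036914218706 0.13441849479127008
cap -0.00583206390675356 21724
```

View pics/w6z.png

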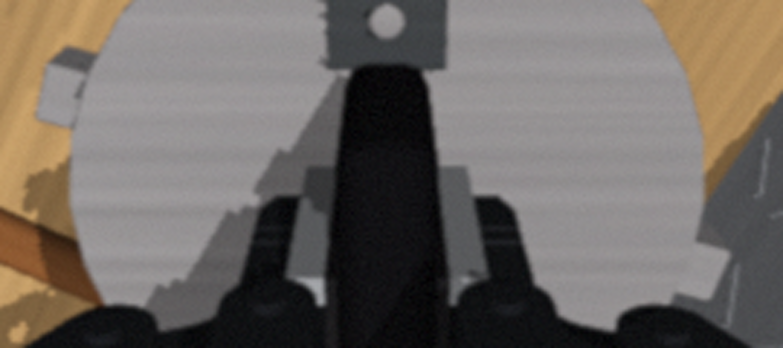

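Run:
```python
from h import *
print(row([.580,-.151,.20],28.0)); print(row([.580,-.151,.153],28))
```

```text
[-8.000e-02  1.000e-02 -3.500e-01  1.200e-01 -1.205e+01 -3.000e-02]
[-8.000e-02  1.000e-02 -3.500e-01  1.200e-01 -1.204e+01  4.670e+00]
```

>>> servo_tool(series=[[[0,0,-0.3,0,-1.5,0,255],[-0.1,0,-0.3,0.1,-4,0,255],[-0.1,0,-0.3,0.1,-7,0,255],[-0.1,0,-0.3,0.1,-9.5,0,255],[-0.1,0,-0.3,0.1,-11.3,0,255],[-0.1,0,-0.3,0.1,-12,0,255],[-0.1,0,-0.3,0.1,-12,0.5,255],[-0.1,0,-0.3,0.1,-12,2,255],[-0.1,0,-0.3,0.1,-12,3.5,255],[-0.1,0,-0.3,0.1,-12,4.5,255],[-0.1,0,-0.3,0.1,-12,4.7,255],[-0.1,0,-0.3,0.1,-12,4.7,255],[-0.1,0,-0.3,0.1,-12,4.7,255]]])

```text
time: 9.22
tool_pos: [0.5802, -0.1518, 0.1531]
eef_rot: [0.0, 0.97, 0.241, 0.0]
force: [0.6, 0.2, -5.0]
gripper_width: 0.0126
```

Run:
```python
from h import *
st=info()
im,d=vision.read_camera('wrist'); save('w7.png',im)
im,d=vision.read_camera('scene'); cv2.imwrite('pics/s7.png',cv2.resize(im[100:230,210:390,::-1],None,fx=4,fy=4,interpolation=cv2.INTER_CUBIC))
print(row([.580,-.151,.14],28))
```

```text
t 9.22 p [ 0.5802 -0.1518  0.1531] yaw 27.93 tz [ 5.e-04 -6.e-04 -1.e+00] F [ 0.6  0.2 -5. ] T [-0.03  0.04 -0.01] w 0.0126 q6 -0.8
[ 0.1  -0.07 -0.06 -0.01 -0.1   1.39]
```

View pics/w7.png

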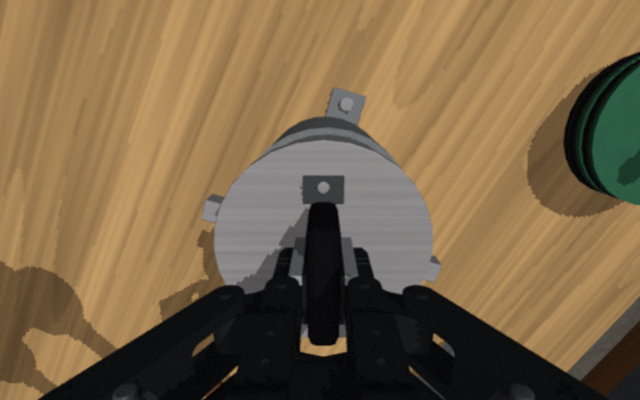

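View pics/s7.png

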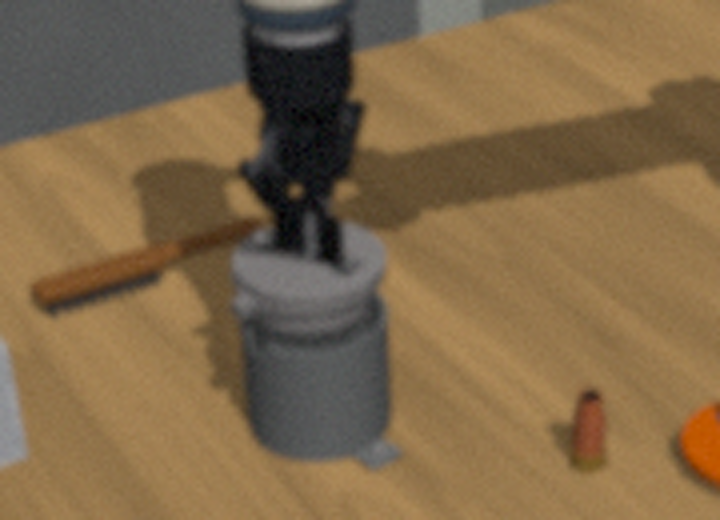

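>>> servo_tool(series=[[[0,0,0,0,-0.1,0.3,255],[0,0,0,0,-0.1,0.7,255],[0,0,0,0,-0.1,1.1,255],[0,0,0,0,-0.1,1.5,255],[0,0,0,0,-0.1,1.9,255],[0,0,0,0,-0.1,2.2,255],[0,0,0,0,-0.1,2.4,255],[0,0,0,0,-0.1,2.4,255]]])

```text
time: 9.98
tool_pos: [0.5798, -0.1509, 0.129]
eef_rot: [0.0, 0.97, 0.241, 0.0]
force: [0.4, -0.2, -6.1]
gripper_width: 0.0131
```

Run:
```python
from h import *
st=info()
```

```text
t 9.98 p [ 0.5798 -0.1509  0.129 ] yaw 27.94 tz [ 7.e-04 -6.e-04 -1.e+00] F [ 0.4 -0.2 -6.1] T [0.02 0.04 0.05] w 0.0131 q6 -0.8
```

Still free, with no contact. The ears now enter the notches; lowering to contact.

>>> servo_tool(series=[[[0,0,0,0,0,0.1,255],[0,0,0,0,0,0.25,255],[0,0,0,0,0,0.4,255],[0,0,0,0,0,0.55,255],[0,0,0,0,0,0.7,255],[0,0,0,0,0,0.8,255],[0,0,0,0,0,0.88,255],[0,0,0,0,0,0.92,255],[0,0,0,0,0,0.92,255]]])

```text
time: 10.73
tool_pos: [0.5798, -0.151, 0.1195]
eef_rot: [0.0, 0.97, 0.241, 0.0]
force: [-0.4, 0.3, -2.4]
gripper_width: 0.0129
```

Run:
```python
from h import *
st=info()
im,d=vision.read_camera('wrist'); save('w8.png',im)
im,d=vision.read_camera('scene'); cv2.imwrite('pics/s8.png',cv2.resize(im[130:230,230:370,::-1],None,fx=5,fy=5,interpolation=cv2.INTER_CUBIC))
```

```text
t 10.73 p [ 0.5798 -0.151   0.1195] yaw 27.93 tz [ 5.e-04 -7.e-04 -1.e+00] F [-0.4  0.3 -2.4] T [-0.01  0.01  0.01] w 0.0129 q6 -0.8
```

View pics/w8.png

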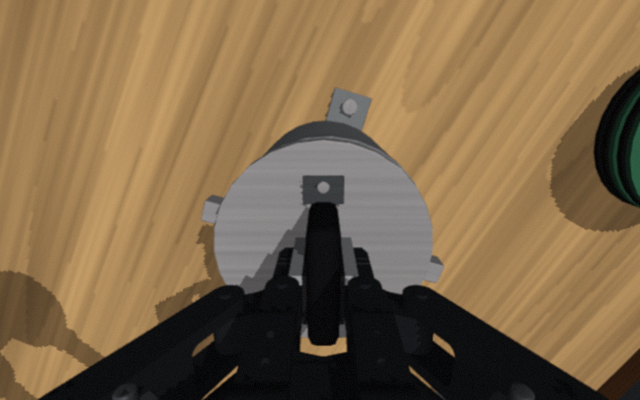

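View pics/s8.png

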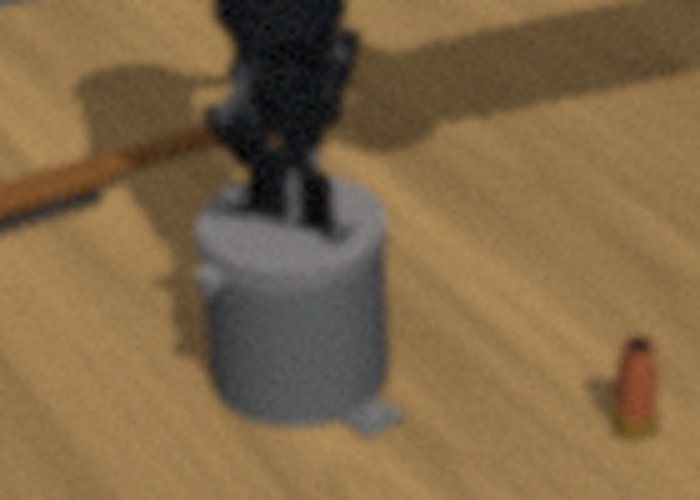

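Force is down to the cap's weight alone, and at z=0.1195 the cap sits inside the slack, so the lid is seated with its ears in the notches. Now I'll turn the cap anticlockwise in two parts.

>>> servo_tool(series=[[[0,0,-2,0,0,0,255],[0,0,-6,0,0,0,255],[0,0,-10,0,0,0,255],[0,0,-14,0,0,0,255],[0,0,-18,0,0,0,255],[0,0,-22,0,0,0,255],[0,0,-26,0,0,0,255],[0,0,-30,0,0,0,255],[0,0,-34,0,0,0,255],[0,0,-38,0,0,0,255],[0,0,-42,0,0,0,255],[0,0,-46,0,0,0,255],[0,0,-50,0,0,0,255],[0,0,-54,0,0,0,255],[0,0,-58,0,0,0,255],[0,0,-60,0,0,0,255],[0,0,-60,0,0,0,255]]])

```text
time: 12.25
tool_pos: [0.5799, -0.1511, 0.1198]
eef_rot: [0.001, 0.719, 0.695, 0.0]
force: [-0.6, 0.2, -2.4]
gripper_width: 0.013
```

Run:
```python
from h import *
st=info()
im,d=vision.read_camera('wrist'); save('w9.png',im); np.savez('w9.npz',im=im,d=d,p=st['tool_pos'],q=st['eef_rot'])
print(row([.580,-.151,.1195],28+74))
```

```text
t 12.25 p [ 0.5799 -0.1511  0.1198] yaw 88.0 tz [ 9.e-04 -9.e-04 -1.e+00] F [-0.6  0.2 -2.4] T [ 0.03 -0.01 -0.01] w 0.013 q6 -1.85
[ 5.000e-02  5.000e-02 -1.412e+01  1.000e-02  1.000e-02  3.000e-02]
```

View pics/w9.png

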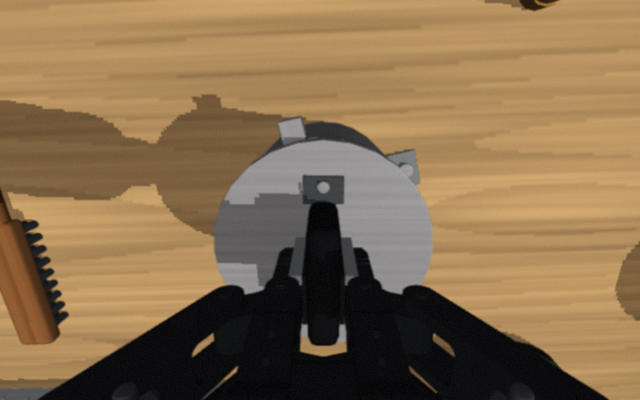

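Run:
```python
from h import *
a=np.load('w9.npz'); st=dict(tool_pos=a['p'],eef_rot=a['q']); c,T=campose('wrist',st)
cv2.imwrite('pics/w9z.png',cv2.resize(a['im'][105:185,250:430,::-1],None,fx=4,fy=4,interpolation=cv2.INTER_CUBIC))
for cc in ([.58,-.151],[.5805,-.1505],[.5795,-.152]):
    E=onplane(c,T,[[290,119.5],[292,131]],.104)[:,:2]-cc; print(np.degrees(np.arctan2(E[:,1],E[:,0]))%180,np.linalg.norm(E,axis=1))
```

```text
[11.81483619 12.30045531] [0.06748273 0.06192033]
[12.14058347 12.65055927] [0.06807561 0.06251654]
[11.06300982 11.48576999] [0.06679432 0.06122496]
```

View pics/w9z.png

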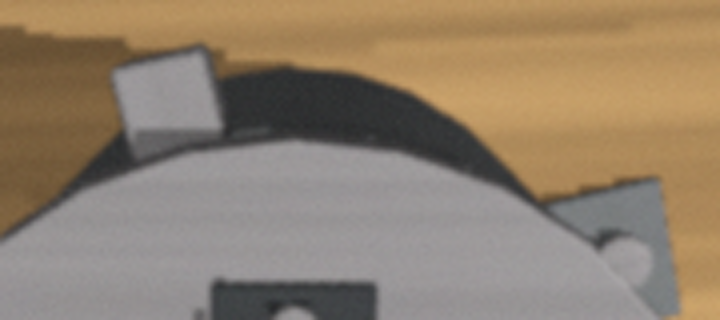

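>>> servo_tool(series=[[[0,0,-2,0,0,0,255],[0,0,-5,0,0,0,255],[0,0,-8,0,0,0,255],[0,0,-11,0,0,0,255],[0,0,-13,0,0,0,255],[0,0,-14,0,0,0,255],[0,0,-14,0,0,0,255],[0,0,-14,0,0,0,255]]])

```text
time: 12.97
tool_pos: [0.58, -0.1514, 0.1199]
eef_rot: [0.001, 0.631, 0.776, -0.0]
force: [0.8, -0.6, -2.6]
gripper_width: 0.0129
```

Run:
```python
from h import *
st=info()
im,d=vision.read_camera('wrist'); save('w10.png',im)
```

```text
t 12.97 p [ 0.58   -0.1514  0.1199] yaw 101.78 tz [ 0.0013 -0.0013 -1.    ] F [ 0.8 -0.6 -2.6] T [-0.26 -0.12 -0.06] w 0.0129 q6 -2.09
```

View pics/w10.png

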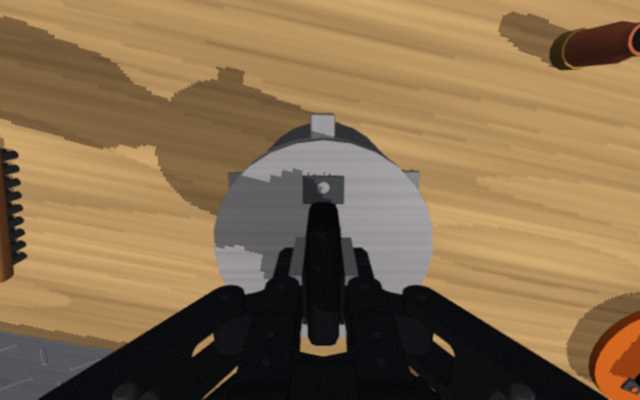

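>>> servo_tool(series=[[[0,0,0,0,0,-0.1,255],[0,0,0,0,0,-0.2,255],[0,0,0,0,0,-0.35,255],[0,0,0,0,0,-0.5,255],[0,0,0,0,0,-0.65,255],[0,0,0,0,0,-0.8,255],[0,0,0,0,0,-0.8,255]]])

```text
time: 13.6
tool_pos: [0.5802, -0.1511, 0.1285]
eef_rot: [0.001, 0.631, 0.776, 0.0]
force: [-0.8, 0.5, -2.9]
gripper_width: 0.0128
```

Run:
```python
from h import *
st=info()
im,d=vision.read_camera('wrist'); save('w11.png',im)
```

```text
t 13.6 p [ 0.5802 -0.1511  0.1285] yaw 101.8 tz [ 0.002 -0.001 -1.   ] F [-0.8  0.5 -2.9] T [-0.03  0.02  0.01] w 0.0128 q6 -2.09
```

View pics/w11.png

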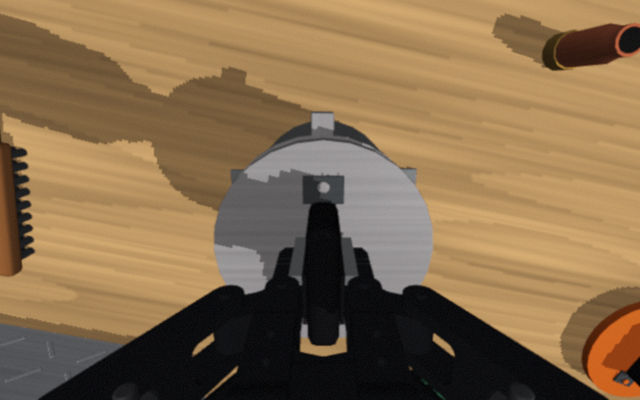

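Only the cap is hanging now. Lifting on.

>>> servo_tool(series=[[[0,0,0,0,0,-0.2,255],[0,0,0,0,0,-0.5,255],[0,0,0,0,0,-0.8,255],[0,0,0,0,0,-1.2,255],[0,0,0,0,0,-1.7,255],[0,0,0,0,0,-2.5,255],[0,0,0,0,0,-4,255],[0,0,0,0,0,-6,255],[0,0,0,0,0,-8,255],[0,0,0,0,0,-10,255],[0,0,0,0,0,-12,255],[0,0,0,0,0,-13,255],[0,0,0,0,0,-13.5,255],[0,0,0,0,0,-13.5,255],[0,0,0,0,0,-13.5,255],[0,0,0,0,0,-13.5,255]]])

```text
time: 14.98
tool_pos: [0.5796, -0.1509, 0.2615]
eef_rot: [-0.0, 0.631, 0.776, -0.0]
force: [-0.8, 0.4, -1.7]
gripper_width: 0.0131
```

Run:
```python
from h import *
st=info(); print(abs(st['joint_velocities']).max())
im,d=vision.read_camera('wrist'); save('w12.png',im)
im,d=vision.read_camera('scene'); save('s12.png',im); cv2.imwrite('pics/s12z.png',cv2.resize(im[90:230,230:370,::-1],None,fx=4,fy=4,interpolation=cv2.INTER_CUBIC))
c,T=campose('scene')
vv,uu=np.mgrid[0:400,0:640]; m=(d>0); P=bydepth(c,T,np.c_[uu[m],vv[m]],d[m])
D=P[(np.hypot(P[:,0]-.58,P[:,1]+.151)<.05)&(P[:,2]>.08)&(P[:,2]<.13)]
A=np.c_[D[:,:2]-[.58,-.151],np.ones(len(D))]; k=np.linalg.lstsq(A,D[:,2],rcond=None)[0]; print(len(D),k,np.percentile(D[:,2],[5,50,95]))
```

```text
t 14.98 p [ 0.5796 -0.1509  0.2615] yaw 101.8 tz [-8.e-04 -2.e-04 -1.e+00] F [-0.8  0.4 -1.7] T [ 0.01  0.04 -0.  ] w 0.0131 q6 -2.09
0.004519507664472277
434 [0.03712167 0.03674487 0.10346517] [0.09415735 0.10395535 0.10871364]
```

View pics/s12z.png

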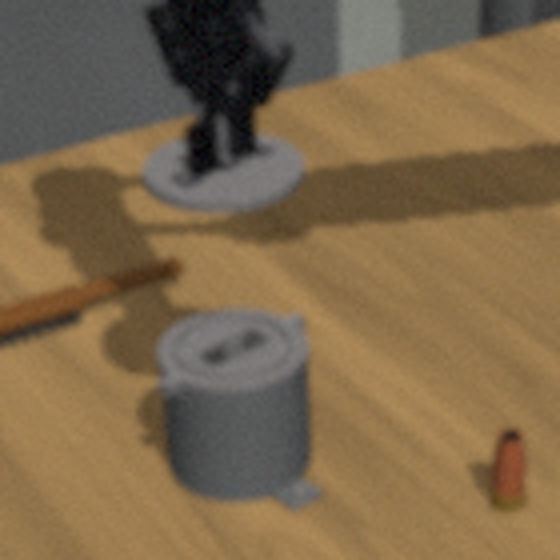

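View pics/w12.png

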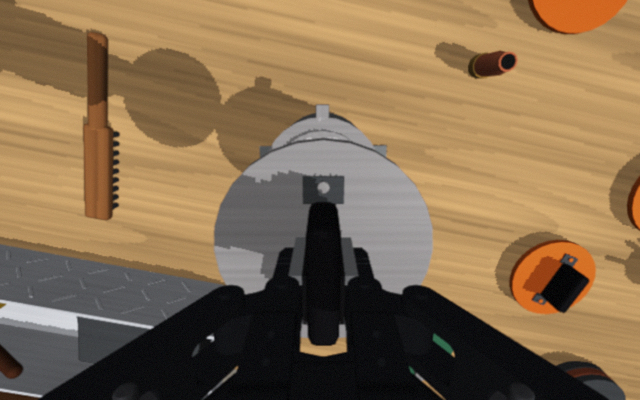

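View pics/s12.png

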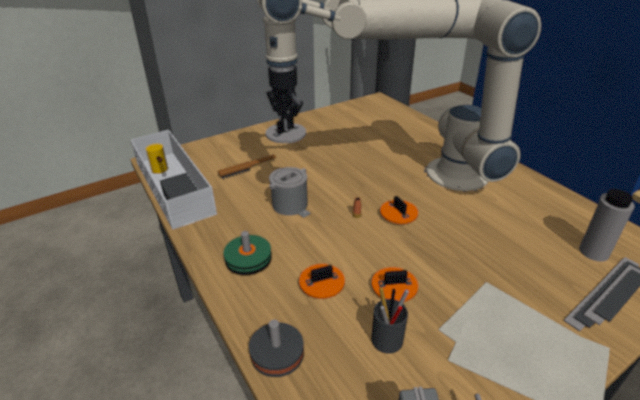

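The depth fit hints at a slope, so I'll check the seat properly with a tighter fit and a clear wrist view.

```bash
cat > lid.py <<'E'
from h import *
def chk(n):
    st=monitor.get_state(); im,d=vision.read_camera(n); c,T=campose(n,st)
    vv,uu=np.mgrid[0:400,0:640]; m=(d>0); P=bydepth(c,T,np.c_[uu[m],vv[m]],d[m])
    x=P-[.58,-.151,0]; rr=np.hypot(x[:,0],x[:,1]); a=np.radians(12); xl=x[:,0]*np.cos(a)+x[:,1]*np.sin(a); yl=-x[:,0]*np.sin(a)+x[:,1]*np.cos(a)
    s=(rr<.052)&~((abs(xl)<.033)&(abs(yl)<.017))&(P[:,2]>.08)&(P[:,2]<.125); 
    A=np.c_[xl[s],yl[s],np.ones(s.sum())]; z=P[s,2]
    f=least_squares(lambda k:A@k-z,[0,0,.104],loss='soft_l1',f_scale=.001); print(n,s.sum(),'slope deg',np.degrees(f.x[:2]).round(2),'z',f.x[2].round(4),'resid',np.median(abs(f.fun)))
    b=(rr>.1)&(rr<.2)&(abs(P[:,2])<.012); A=np.c_[xl[b],yl[b],np.ones(b.sum())]; print(' bench',np.degrees(np.linalg.lstsq(A,P[b,2],rcond=None)[0][:2]).round(2),np.median(P[b,2]))
    return im,st
E
python3 - <<'E'
from lid import *
chk('scene'); chk('top')
print(row([.58-.0,-.151,.2615],101.8), row([.60,-.29,.30],101.8))
E
```

```text
scene 381 slope deg [ 0.54 -0.05] z 0.1044 resid 0.0014662671464584082
 bench [ 0.08 -0.03] -0.0004291041504342341
top 195 slope deg [-1.6  0.6] z 0.1049 resid 0.0019304184051306822
 bench [ 0.02 -0.03] 0.0011073616467260905
[ 0.    0.03  0.   -0.02  0.03  0.07] [  0.     0.03   0.   -14.03  -0.86  -3.77]
```

Run:
```python
from h import *
info(); print(workorder.close_job())
```

```text
t 15.18 p [ 0.5797 -0.1509  0.2622] yaw 101.8 tz [ 1.e-04 -5.e-04 -1.e+00] F [ 0.  -0.5 -1.6] T [-0.01  0.03 -0.01] w 0.0131 q6 -2.09
the job is handed in; nothing more can be done
None
```

I put the inner lid on the pot and took the cap off alone. I handed the job in at 15.2 s, with the arm still holding the cap in the air. No verdict is reported, so the checks below are my own.

**What I did**
- Took the pair by the cap's black handle and lowered it onto the pot.
- Turned the cap anticlockwise about 74° until the handle lay in line with the ears, then lifted it straight up.

**Last checks**
- **Lid seated:** the lowering met no resistance, and the measured load dropped from about 6 N to about 2.4 N as the rim took the lid. The scene camera puts the lid's top face at 0.1044 m (0.104 expected) and within about 0.5° of level.
- **Lid undisturbed:** the load stayed at the cap's weight alone during the lift. In the pictures the lid sits in place with its slot open; the ear in the wrist view did not move during the turn.
- **Cap held:** it is upright and still, with its underside about 14 cm above the lid.
- **Other things:** everything on the bench looks unmoved in the scene picture.

**Checks that disagreed**
- **Lid level:** a first rough depth fit suggested the lid was tilted about 3°, but it took in points off the lid's face. The top camera, with its view partly blocked by the cap, gave 1.6°. I relied on the scene camera's cleaner fit and did not take a closer, unobstructed look from the wrist camera.
- **Load reading:** the wrist load drifted by about 1 N. The cap alone read between 1.6 and 2.9 N.

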